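Lock the cheese press arm with its linch pin

TASK

The arm of the cheese press is down on the mould: lock it there. Push the linch pin fully home through the cross hole in the post, on top of the collar, from the side that faces the free counter and with the ring still standing up; then flip the sprung ring over the top of the post until it snaps down over the pin end. The post stands a little differently every time, so feel for the hole and do not force the pin or lean hard on the press, and leave the other things on the counter where they are.

Things in the scene. Friction and masses are not known exactly. Their poses are not given: they have to be found in the camera images.
- press: Cheese press fixed to the counter. Origin: on the counter (z 0) under the middle of the collar slot. X: along the arm to the mould (110 mm across, at X 120; arm top at 133 mm). Y: the way the pin goes in, coming from the -Y side, the free counter. Wooden base X -55..195, Y -75..75, 18 mm high. Press and pin must not push on each other with more than 25 N.
- collar_top (a point): Middle of the collar's flat top, 135 mm above the counter. Aluminium collar X -35..35, Y -28..28 with a slot, through which rises the square steel post: 26 mm in X, 20 mm in Y (faces at Y -10 and +10), top at 161.7 mm. The post cannot be shifted, but stands anywhere within 12 mm either way along X of the slot's middle, each time elsewhere and not measured.
- hole_nominal (a point): Where the middle of the post's cross hole would be if the post stood mid-slot: X 0, Y 0, 147.7 mm above the counter, axes as the press. The hole runs along Y through the post, 11.8 mm across, chamfered 1 mm, and is really up to 12 mm away along X (height and Y are true): find it by feel or sight.
- linch_pin: Steel linch pin lying on the counter, about 0.2 kg. x: along the pin to its tip; z: up. Origin: underside of the head, at the shoulder, mid-width. Pin 10 mm across, x 0..38, axis 12 mm above the underside, blunt nose, chamfered 1.5 mm. Head block x -12..0, 28 wide, 24 high; behind it a flat grip tail x -46..-12, 14 wide (y), 24 high.
- pin_tip (a point): End of the pin, on its axis. When home (shoulder against the post's -Y face, pin pointing along press Y, head upright just above the collar, gap 0.7 mm) it is 28 mm past the middle of the post. Beware: beyond the edge of the post the pin slides past beside it, which is not home; in the hole it is held on both sides.
- pin_tail (a point): Point to grip: middle of the tail, 30 mm behind the shoulder, 12 mm above the underside.
- ring (a joint): Sprung ring (5 mm wire, 42 mm wide, hinge to bar 52 mm), hinged across the head at x -6, 12 mm above the underside. 0: up, leaning forward 1.2 rad above the pin; grows as it swings forward and down; 1.2: shut, level, bar 8 mm beyond the tip. Over-centre spring: stiffest at the start (0.17 N m: 3.5 N forward or 9 N down on the bar), fading to nothing at 0.7; then it snaps shut by itself.
- ring_bar (a point): Middle of the ring's bar, the part to push down.
- mug: White mug, 76 mm across, 90 mm high; a bystander, leave it alone. Origin: its underside.
- salt_jar: Glass jar with steel cap, 60 mm across, 80 mm high; a bystander, leave it alone. Origin: its underside.
- pestle: Standing marble pestle, 36 mm across, 105 mm high; a bystander, leave it alone. Origin: its underside.
- press_weight: Steel disc weight, 60 mm across, 24 mm high; a bystander, leave it alone. Origin: its underside.
- bowl: White bowl, 130 mm across, 50 mm high; a bystander, leave it alone. Origin: its underside.
- spatula: Wooden-handled spatula lying on the counter; a bystander, leave it alone. Origin: its underside.
- clamp_pin: Plain steel pin without a ring, 12 mm thick, 61 mm long, lying flat: not the linch pin; a bystander, leave it alone. Origin: its underside.
Things that resemble listed ones, but are neither listed nor needed, are in the scene too. What is shaped like the linch_pin but blue or purple is not meant.

How it is judged:
By the outcome, as a careful person would: the job done as asked, in the order asked, and still so for the second after the job is handed in, with the robot touching nothing.
It also fails if it takes over 72 s, if anything falls off the work surface, if the arm or the gripper's body presses on something with over 40 N, if the wrist force passes 120 N, or if a joint passes its speed limit or range.

ROBOT

A 6-joint arm with a two-finger parallel gripper is mounted at the origin on the work surface. World frame = base frame: x ahead of the robot, y to its left, z up, the work surface at z = 0. Lengths are in m, angles in rad, forces in N, time in s.
With the tool pointing down it reaches from about 0.325 to 0.775 m from the base axis. Payload 9.3 kg.
Tool frame: the origin (TCP) lies midway between the tips of the shut fingers; the grasp point (between the pads) lies 19 mm behind it; z points along the fingers, y is the line along which they close (so a half turn about z gives the same grasp; the last joint's range is limited). The gripper opens to 85 mm and grips with 20 to 120 N. Pads are 22 mm wide; open, the fingers measure 114 mm over their backs; the gripper's body (76 mm by 85 mm) begins 54 mm behind the grasp point. The pads swing forward as they close: fully open they stand 13 mm farther back than shut.
Start: joints at [1.061, 0.259, 0.021, 1.334, 0, 1.418], TCP at [0.192, 0.515, 0.211] pointing down, gripper open.
Joint ranges: [-3.04, 3.04], [-0.91, 1.82], [-1.04, 1.36], [-1.92, 1.95], [-1.52, 1.45], [-3.14, 3.14]. Speed limits (rad/s): [2.22, 2.22, 2.79, 3.14, 3.14, 3.14].

INTERFACE

Orientations are given as a rotation vector (axis times angle).
In Python, from rig import movep, move_l, move_joints, set_gripper, hold, inverse_kinematics, observe, capture, get_calibration, Unreachable, sign_off gives the robot as it stands. Calls block until the motion is done:
- movep(position, orientation): joint-space move of the TCP to a pose.
- move_l(position, vel=0.15, rot=None, guard=None): straight line of the TCP; rot=None keeps the orientation; vel is the mean speed in m/s. With guard (N) it stops when the force on the tool has changed by that much, and returns True; else False.
- move_joints(angles): joint-space move.
- set_gripper(opening, newtons=None): finger opening in m; newtons is the grip in N (None keeps the last); returns when the fingers have stopped.
- hold(seconds).
- inverse_kinematics(position, orientation): joint angles nearest the present ones, or None.
- observe(): the state.
- capture(name): name is "scene" or "top" or "wrist"; returns (picture, depth): 400x640x3 uint8, red, green, blue; 400x640 float32, m along the optical axis (not along the pixel's ray), 0 where there is no reading.
- get_calibration(name): a dict with "mtx" (3x3 intrinsics, pixels), "R" (3x3) and "t" (3): a world point X has camera coordinates R X + t. Camera axes: x right, y down, z forward; pixel columns grow to the right and rows downward; lengths in m; the calibration is good to about 2 mm. A picture is of the moment at which its call begins: read the wrist's pose just before it. get_calibration takes no time and is no camera call; for the wrist camera it gives the pose at the moment of the call.
A pose or a line that the arm cannot do raises Unreachable and nothing moves.
- sign_off(): hands the job in; it is judged then, once.
The state is a dict: "t": time; "joint_pos": joint angles; "joint_vel": joint speeds; "joint_efforts": joint torques, N m; "tool_pos": TCP position; "tool_rot": TCP orientation; "ft_force": force on the tool from outside, world axes, zero at the start; "torque": the same for the moment, N m; "opening": finger opening in m; "grasp_force": force on a finger pad.
Only numpy, scipy, OpenCV 4.12 (cv2) and the standard library are available. Lean on these libraries where they do the work, as an engineer would, in place of code of your own. Each camera call takes 0.05 s, during which the arm holds its last target. There are 200 camera calls.

## Working session

There is one attempt and no reset: what is moved stays moved. The work goes in short steps, each a Python script; the robot and the scene stay as the last script left them, time stands still between calls to the robot, and variables do not carry over. Pictures are saved under pics/ and viewed, at most 10 in all, crops included, and the job is handed in when it is done.

```bash
mkdir -p pics; ls
python3 - <<'E'
from rig import *
import cv2,numpy as np
for n in("scene","top"):
    p,d=capture(n); cv2.imwrite(f"pics/{n}0.png",p[:,:,::-1]); np.save(f"pics/{n}0.npy",d)
    c=get_calibration(n); np.savez(f"pics/{n}cal.npz",**c); print(n,c)
print(observe())
E
```

```text
pics
scene {'mtx': array([[402.84093452,   0.        , 317.90308716],
       [  0.        , 402.84093452, 197.02460266],
       [  0.        ,   0.        ,   1.        ]]), 'R': array([[ 0.47733391,  0.8785144 , -0.01909957],
       [ 0.65375779, -0.36956997, -0.66031718],
       [-0.58715678,  0.30270529, -0.75074391]]), 't': array([-0.27766279, -0.31119082,  1.44271125])}
top {'mtx': array([[421.35714819,   0.        , 324.23172015],
       [  0.        , 421.35714819, 198.30626904],
       [  0.        ,   0.        ,   1.        ]]), 'R': array([[ 0.0163552 , -0.99975192,  0.01511941],
       [-0.98480458, -0.01872175, -0.17265406],
       [ 0.1728943 , -0.01206588, -0.98486648]]), 't': array([-0.01442323,  0.59627551,  1.10563355])}
{'t': 0.1, 'joint_pos': array([1.06141584e+00, 2.59138592e-01, 2.08551836e-02, 1.33371353e+00,
       8.90337086e-06, 1.41823710e+00]), 'joint_vel': array([ 0.0029811 , -0.00136973,  0.00190953,  0.00038409, -0.00156741,
       -0.00010755]), 'joint_efforts': array([ 6.36541066e-03, -5.56690764e+01,  3.45070660e+01,  1.16057150e-02,
       -9.41549183e-05,  1.99650208e-05]), 'tool_pos': array([0.19196006, 0.51512331, 0.21033208]), 'tool_rot': array([-5.57453987e-01, -3.09133339e+00,  1.77879239e-03]), 'ft_force': array([-0.75520606, -0.78896773, -0.39177794]), 'torque': array([ 0.00161509,  0.01110186, -0.01083453]), 'grasp_force': 0.0, 'opening': 0.08520513209827436}
```

View pics/scene0.png

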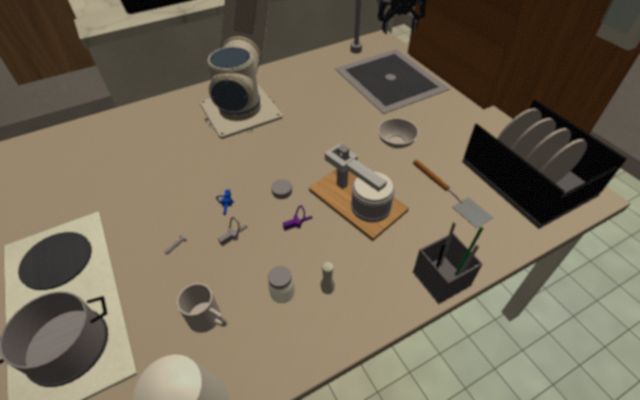

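View pics/top0.png

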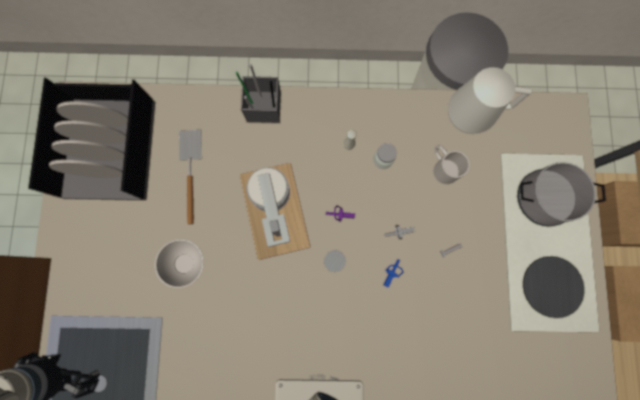

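The pin-shaped candidates in the top view are purple (340,213), blue (394,272), grey with a ring (399,232) and a plain pin with no ring (451,250). The grey one with a ring fits the steel linch pin. I'll confirm it in an enlarged crop.

Run:
```python
import cv2,numpy as np
t=cv2.imread("pics/top0.png");s=cv2.imread("pics/scene0.png")
a=cv2.resize(t[215:250,375:425],(400,280),interpolation=cv2.INTER_CUBIC)   #8x
b=cv2.resize(t[150:270,230:320],(300,400),interpolation=cv2.INTER_CUBIC)[:280] 
b=cv2.resize(t[205:250,255:315],(373,280),interpolation=cv2.INTER_CUBIC)
c=cv2.resize(s[215:250,205:255],(400,280),interpolation=cv2.INTER_CUBIC)
d=cv2.resize(s[140:189,315:385],(400,280),interpolation=cv2.INTER_CUBIC)
b=cv2.copyMakeBorder(b,0,0,0,27,0)
im=np.vstack([np.hstack([a,b]),np.hstack([c,d])])
im=cv2.convertScaleAbs(im,alpha=1.5,beta=10)
cv2.imwrite("pics/crop1.png",im)
```

```text
(no output)
```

View pics/crop1.png

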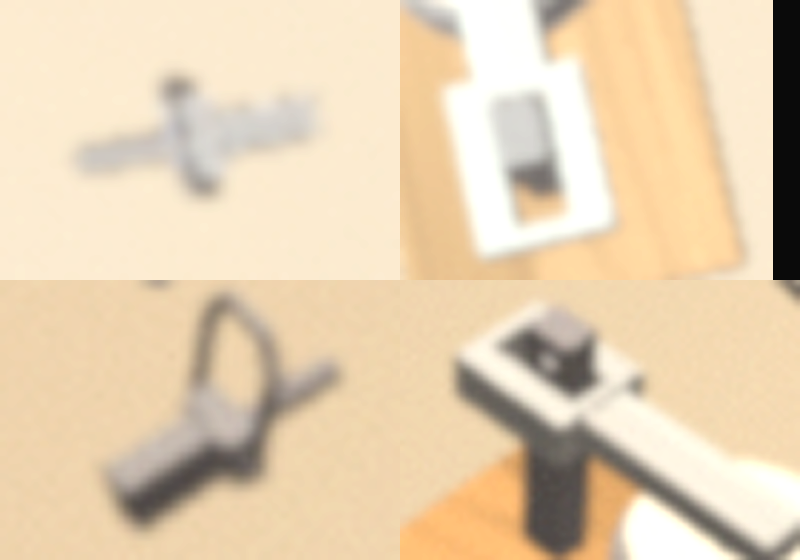

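The crop confirms that the linch pin is the grey one with the standing ring at top (399,232). Its tip points left (384,235) and its tail right (415,229). The post top is at about (274.6,226), in the mould-side half of the slot. Next come the coarse poses and a closer wrist look.

```bash
cat > h.py <<'E'
import numpy as np, cv2
from scipy.spatial.transform import Rotation as Ro
def px2w(c,uv,z):
    """pixels -> world at plane height z"""
    uv=np.atleast_2d(np.array(uv,float)); K=c["mtx"];R=c["R"];t=c["t"]
    d=np.c_[uv,np.ones(len(uv))]@np.linalg.inv(K).T@R
    o=-R.T@t
    return o+d*((z-o[2])/d[:,2])[:,None]
def proj(c,X):
    p=np.atleast_2d(X)@c["R"].T+c["t"]; p=p@c["mtx"].T
    return p[:,:2]/p[:,2:]
def down(yaw):
    """tool z down, tool y axis at world angle yaw"""
    y=np.array([np.cos(yaw),np.sin(yaw),0]);z=np.array([0,0,-1.]);x=np.cross(y,z)
    return Ro.from_matrix(np.c_[x,y,z]).as_rotvec()
E
python3 - <<'E'
from h import *
c=np.load("pics/topcal.npz")
np.set_printoptions(precision=4,suppress=True)
col=px2w(c,[(262.2,219.5),(284,215),(289.3,241.2),(268.2,246.5)],.135); print("collar",col,col.mean(0))
m=col[0]+col[1]-col[2]-col[3]; print("X yaw",np.arctan2(m[1],m[0]),np.linalg.norm(m)/2)
print("base",px2w(c,[(290,164),(241,174),(260,258),(310,247)],.018))
print("post",px2w(c,(274.6,225.9),.1617))
print("tip",px2w(c,(384.4,234.75),.012),"tail",px2w(c,(414.75,228.75),.022))
E
```

```text
collar [[0.5247 0.1525 0.135 ]
 [0.5371 0.0981 0.135 ]
 [0.4714 0.0827 0.135 ]
 [0.4573 0.1348 0.135 ]] [0.4976 0.117  0.135 ]
X yaw 0.24390675989026275 0.0686111915828359
base [[0.7004 0.0955 0.018 ]
 [0.6682 0.234  0.018 ]
 [0.4321 0.1699 0.018 ]
 [0.4647 0.0329 0.018 ]]
post [[0.5062 0.1179 0.1617]]
tip [[ 0.5028 -0.175   0.012 ]] tail [[ 0.5202 -0.2585  0.022 ]]
```

Run:
```python
from rig import *
from h import *
np.set_printoptions(precision=4,suppress=True)
for y in (.26,.26+np.pi):
    print(y,inverse_kinematics([.516,.079,.15],down(y)),inverse_kinematics([.515,-.235,.02],down(y)))
y=.26
s=observe()["tool_pos"]
qa=inverse_kinematics([.44,.10,.34],down(y)); print(qa)
move_l([s[0],s[1],.33])
movep([.46,.06,.36],down(y)); hold(.3)
for i,p in enumerate([None,[.49,-.2,.22]]):
    if p: movep(p,down(y)); hold(.3)
    c=get_calibration("wrist"); im,d=capture("wrist"); cv2.imwrite(f"pics/w{i}.png",im[:,:,::-1]); np.savez(f"pics/w{i}.npz",depth=d,**c)
    print(proj(c,[[.4976,.117,.135],[.503,-.175,.012],[.52,-.2585,.022]]), -c["R"].T@c["t"])
print(observe())
```

```text
0.26 [-0.0089  0.2369 -0.1655  1.1683  0.      1.3019] [-0.5763  0.4071 -0.2725  0.8911  0.      0.7345]
3.401592653589793 [-0.0089  0.2369 -0.1655  1.1683  0.     -1.8397] [-0.5763  0.4071 -0.2725  0.8911  0.     -2.4071]
[0.0371 0.0801 0.1233 1.614  0.     1.3479]
[[364.185  120.0137]
 [305.5095 289.0121]
 [302.8323 336.2355]] [0.4399 0.1338 0.5236]
[[ 499.9372 -401.0724]
 [ 334.5226  145.0939]
 [ 329.2067  223.6345]] [ 0.47   -0.1259  0.3841]
{'t': 4.8, 'joint_pos': array([-0.545 ,  0.22  , -0.0066,  1.3435,  0.    ,  0.7648]), 'joint_vel': array([-0.0047,  0.0023, -0.002 , -0.0015,  0.0002, -0.0006]), 'joint_efforts': array([  0.0727, -52.6074,  34.5808,   0.0026,   0.0023,   0.0033]), 'tool_pos': array([ 0.4902, -0.1994,  0.2204]), 'tool_rot': array([1.913 , 2.4912, 0.0001]), 'ft_force': array([ 0.666 , -0.2915, -0.354 ]), 'torque': array([-0.0289, -0.0415, -0.0018]), 'grasp_force': 0.0, 'opening': 0.08557950043457109}
```

View pics/w0.png

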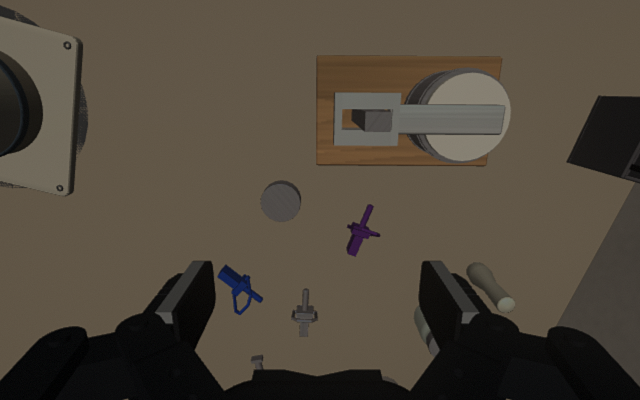

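View pics/w1.png

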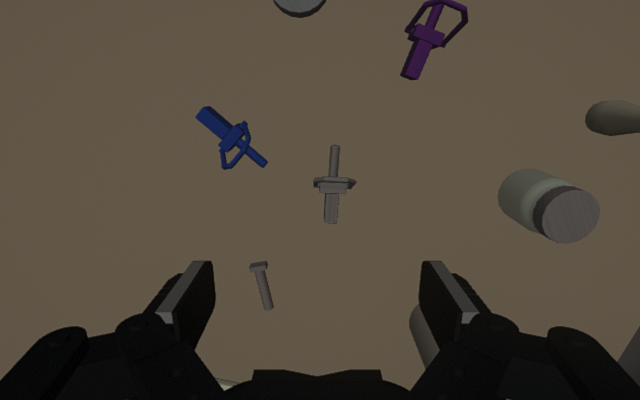

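w0 shows the collar at (334..400, 93..146), aligned with the image, with the post top at about (378,120). w1 shows the linch pin with its tip at (335,146) and its tail end at (331,223). I'll enlarge both for accurate pixels.

Run:
```python
import cv2,numpy as np
a=cv2.imread("pics/w0.png")[85:155,328:408];b=cv2.imread("pics/w1.png")[138:230,306:364]
a=cv2.resize(a,None,fx=5.5,fy=5.5,interpolation=cv2.INTER_CUBIC);b=cv2.resize(b,None,fx=6,fy=6,interpolation=cv2.INTER_CUBIC)
H=b.shape[0]; a=cv2.copyMakeBorder(a,0,H-a.shape[0],0,0,0)
im=cv2.convertScaleAbs(np.hstack([a,b]),alpha=1.8,beta=10)
print(a.shape,b.shape);cv2.imwrite("pics/crop2.png",im)
```

```text
(552, 440, 3) (552, 348, 3)
```

View pics/crop2.png

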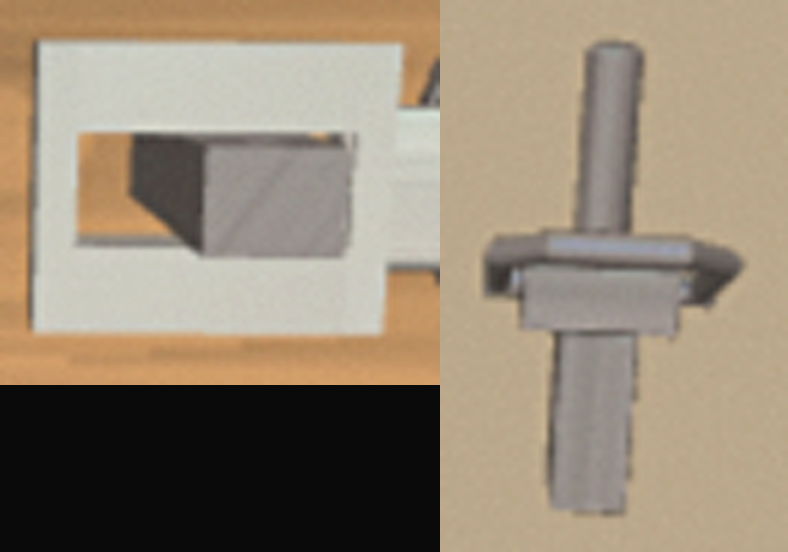

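Left crop: collar corners at (38,42), (402,44), (384,332), (32,331) and post top at (205,143), (348,148), (345,257), (203,257). Right crop: pin tip (614,42), tail end mid (586,509), tail/head edge (595.5,332). The ring is up.

Run:
```python
from h import *
np.set_printoptions(precision=4,suppress=True)
c=np.load("pics/w0.npz"); f=lambda L:np.array(L)/5.5+[328-.4,85-.4]
co=px2w(c,f([(38,42),(402,44),(384,332),(32,331)]),.135); po=px2w(c,f([(205,143),(348,148),(345,257),(203,257)]),.1617)
m=co[1]+co[2]-co[0]-co[3]; yaw=np.arctan2(m[1],m[0])
print(co.mean(0),yaw,np.linalg.norm(m)/2); 
m2=co[1]-co[0];print(np.arctan2(m2[1],m2[0]))
m2=co[0]+co[1]-co[2]-co[3];print("from Y",np.arctan2(-m2[0],m2[1]),np.linalg.norm(m2)/2)
e=np.array([np.cos(yaw),np.sin(yaw),0]); n=np.array([-e[1],e[0],0])
d=po-co.mean(0); print("post X,Y",d@e,d@n,(d@e).mean(),(d@n).mean(),po.mean(0))
b=px2w(c,[(317,56),(502,57),(487,165),(317,165)],.018);m=b[1]+b[2]-b[0]-b[3];print("base",b,np.arctan2(m[1],m[0]),np.linalg.norm(m)/2)
ctr=b.mean(0); print("collar from base", ctr-70e-3*e)
for i in (0,):pass
c1=np.load("pics/w1.npz"); g=lambda L:(np.array(L)-[440,0])/6+[306-.4,138-.4]
tip=px2w(c1,g((614,42)),.012)[0]; te,tf=px2w(c1,g([(586,509),(595.5,332)]),.024)
print(tip,te,tf,np.linalg.norm((tf-te)[:2]),np.linalg.norm((tip-te)[:2]))
for v in (tf-te,tip-te): print(np.arctan2(v[1],v[0])-np.pi/2)
```

```text
[0.4998 0.1185 0.135 ] 0.2560298943218147 0.07038165481366394
0.2548287794640464
from Y 0.2593487592060861 0.05547325285912942
post X,Y [-0.0057  0.0203  0.0211 -0.0052] [ 0.0105  0.0097 -0.0099 -0.01  ] 0.007635375623394196 6.724204457723461e-05 [0.5071 0.1205 0.1617]
base [[0.4292 0.1759 0.018 ]
 [0.6689 0.2384 0.018 ]
 [0.7076 0.0966 0.018 ]
 [0.4674 0.0326 0.018 ]] 0.2575671917698306 0.2481140898227217
collar from base [0.5005 0.1181 0.018 ]
[ 0.5029 -0.1745  0.012 ] [ 0.5201 -0.2562  0.024 ] [ 0.5127 -0.2233  0.024 ] 0.03367965827620986 0.08351549560440948
0.2214387769110997
0.20717933641946362
```

Run:
```python
from rig import *
from h import *
np.set_printoptions(precision=4,suppress=True)
y=.21; tip=np.array([.5029,-.1745]); u=np.array([-np.sin(y),np.cos(y)])
g=tip-.073*u
set_gripper(.045,70)
movep([*g,.10],down(y)); 
print(move_l([*g,.002],vel=.06,guard=8), observe()["tool_pos"])
set_gripper(0,70); o=observe(); print(o["opening"],o["grasp_force"],o["ft_force"])
move_l([*g,.18],vel=.12); hold(.3)
o=observe();print(o["tool_pos"],o["opening"],o["grasp_force"],o["t"],o["ft_force"])
c=get_calibration("wrist"); im,d=capture("wrist"); cv2.imwrite("pics/w2f.png",im[:,:,::-1]); np.savez("pics/w2.npz",depth=d,**c)
p=o["tool_pos"]; t=np.array([*(p[:2]+.073*u),p[2]-.002+.012]); print("tip pix",proj(c,t), "tail front", proj(c,[*(p[:2]+.023*u),p[2]+.022]))
cv2.imwrite("pics/w2.png",cv2.convertScaleAbs(cv2.resize(im[:,220:420,::-1],None,fx=1.5,fy=1.5,interpolation=cv2.INTER_CUBIC),alpha=1.5))
```

```text
False [ 0.5183 -0.246   0.0023]
0.009085047536533612 68.69434593245387 [-1.1027  1.2002  6.1791]
[ 0.5181 -0.2459  0.1798] 0.008906051206764617 68.49084919318557 10.0417 [ 0.3001 -0.5319 -1.6866]
tip pix [[317.8776  97.5228]] tail front [[317.9447 219.1863]]
```

View pics/w2.png

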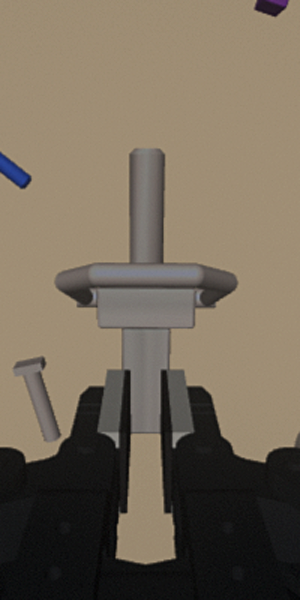

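The pin is held straight: tip at full-frame (318,100), head edge at row 218, ring up, all within about 1 mm of prediction. I'll check the pitch from depth, then approach and feel in with a low guard.

Run:
```python
from rig import *
from h import *
np.set_printoptions(precision=4,suppress=True)
c=np.load("pics/w2.npz");D=c["depth"]
for v in (105,120,140,160,225,235):
    z=D[v,316:321].mean(); P=c["R"].T@(np.linalg.inv(c["mtx"])@[318,v,1]*z-c["t"]); print(v,P)
# pin top expected: tool z -.002+.017 ; tail top tool z+.022
yaw=.257; e=np.array([np.cos(yaw),np.sin(yaw)]); n=np.array([-e[1],e[0]]); hole=np.array([.507,.1205])
zz=.002+.1357+.0003
P=lambda Y,dx=0:np.array([*(hole+e*dx+n*(Y-.073)),zz])
q=P(-.03); move_l([*q[:2],.18],vel=.15,rot=down(yaw)); move_l(q,vel=.08); hold(.4)
o=observe(); f0=o["ft_force"]; print(o["tool_pos"],f0,o["t"])
hit=move_l(P(.004),vel=.02,guard=5); hold(.1)
o=observe(); d=o["tool_pos"][:2]-hole; print(hit,"tipY",d@n+.073,"dX",d@e,"f",o["ft_force"]-f0,o["torque"],o["t"])
c=get_calibration("wrist"); im,D=capture("wrist"); cv2.imwrite("pics/w3.png",cv2.convertScaleAbs(cv2.resize(im[:260,200:440,::-1],None,fx=2.2,fy=2.2,interpolation=cv2.INTER_CUBIC),alpha=1.5))
```

```text
105 [ 0.5035 -0.1773  0.1932]
120 [ 0.5047 -0.1832  0.1934]
140 [ 0.5055 -0.1874  0.2233]
160 [ 0.5083 -0.1997  0.1936]
225 [ 0.5139 -0.2262  0.2011]
235 [ 0.5148 -0.2306  0.2017]
[0.5333 0.0209 0.1382] [-0.571   0.1332 -1.9117] 13.1
True tipY -0.007613867700689142 dX -0.0005153408171784946 f [ 0.8371 -0.0181 -0.246 ] [ 0.0445 -0.0568  0.0452] 14.2917
```

View pics/w3.png

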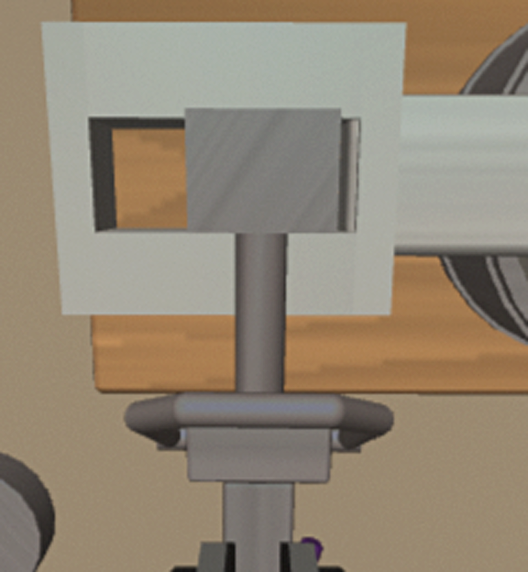

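w3 shows the pin (col 261) centred on the post top (cols 186–340, mid 263), so X is within about 0.5 mm. The nose is at the hole mouth. I'll continue with a small search.

```bash
cat > ins.py <<'E'
from rig import *
from h import *
np.set_printoptions(precision=4,suppress=True)
yaw=.257; e=np.array([np.cos(yaw),np.sin(yaw)]); n=np.array([-e[1],e[0]]); hole=np.array([.507,.1205])
zz=.138
P=lambda Y,dx=0,dz=0:np.array([*(hole+e*dx+n*(Y-.073)),zz+dz])
def st():
    o=observe(); d=o["tool_pos"][:2]-hole; f=o["ft_force"]
    return d@n+.073, d@e, o["tool_pos"][2]-zz, np.array([f[:2]@e,f[:2]@n,f[2]]), o["t"]
E
python3 - <<'E'
from ins import *
for dx,dz in [(0,0),(.0005,.001),(.0005,-.001),(.0005,.002),(.002,.001),(-.0015,.001)]:
    move_l(P(-.013,dx,dz),vel=.03); hold(.15)
    hit=move_l(P(.003,dx,dz),vel=.015,guard=6); s=st(); print(dx,dz,hit,*s)
    if not hit or s[0]>-.004: break
E
```

```text
0 0 False 0.0029941079045142094 -1.7770155039814606e-06 -1.362007217453609e-06 [ 0.4363  0.2469 -1.2337] 16.0333
```

Run:
```python
from ins import *
for Y in (.012,.020,.026,.029,.032):
    hit=move_l(P(Y),vel=.015,guard=8); s=st(); print(Y,hit,*s)
    if hit: break
hold(.2); print(*st(), observe()["opening"])
c=get_calibration("wrist"); im,D=capture("wrist"); cv2.imwrite("pics/w4.png",cv2.convertScaleAbs(cv2.resize(im[:260,200:440,::-1],None,fx=2.2,fy=2.2,interpolation=cv2.INTER_CUBIC),alpha=1.5))
```

```text
0.012 False 0.012049205488168804 -6.6177577707528246e-06 1.495063481904424e-07 [ 0.9066  0.5947 -1.7742] 16.7833
0.02 False 0.020065645962353162 2.41504367768635e-05 -3.367577284113521e-06 [-0.3279 -0.87   -1.9104] 17.4667
0.026 False 0.026131670133754545 -4.460350406746555e-07 -8.410595958963096e-06 [ 0.4916  1.4924 -2.3696] 18.0167
0.029 True 0.027895283792543336 -1.9410379747591966e-05 -0.00023494746741858918 [ 0.9434 -2.4904 -0.6651] 18.275
0.02784889369490772 -0.00010267236385915098 -0.00047908399185406236 [ 1.8292 -3.0967  0.9796] 18.475 0.008688943352625857
```

View pics/w4.png

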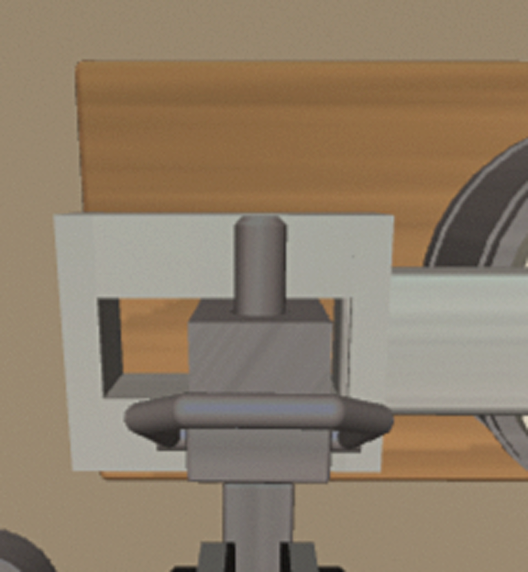

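w4 shows the pin through the post: nose out the far side at (260,220), head against the near face, ring up (bar at row 410). I'll seat it gently, release, retreat straight up, shut the gripper and feel for the bar.

Run:
```python
from ins import *
s=st(); hit=move_l(P(s[0]+.003,0,0),vel=.012,guard=9); s=st(); print("seat",hit,*s)
set_gripper(.04,40); hold(.2); print(*st())
p=observe()["tool_pos"]; move_l([p[0],p[1],.26],vel=.12)
set_gripper(0,20)
T=lambda Y,z:[*(hole+n*Y),z]
Yh=s[0]-.044; print("hinge Y",Yh)
move_l(T(Yh+.0188,.26)); move_l(T(Yh+.0188,.215),vel=.1); hold(.3)
hit=move_l(T(Yh+.0188,.185),vel=.02,guard=4); print("bar",hit,observe()["tool_pos"],*st())
p,d=capture("scene"); cv2.imwrite("pics/s5.png",p[:,:,::-1])
```

```text
seat True 0.027841638501431065 -2.3274987041932774e-05 -0.0004152449176992312 [ 0.7742 -2.6972 -0.3222] 18.7417
0.027779296051086574 7.862890783316007e-06 -0.0005691333703616852 [-1.137  -0.1985  0.473 ] 19.3417
hinge Y -0.016158361498568932
bar False [0.5064 0.1231 0.1851] 0.07563492278003517 3.398765696930315e-05 0.047093088612109424 [0.1953 0.3049 0.3865] 24.0
```

Run:
```python
from ins import *
c=get_calibration("wrist"); im,D=capture("wrist")
s=cv2.imread("pics/s5.png"); a=cv2.resize(s[115:205,300:390],(400,400),interpolation=cv2.INTER_CUBIC)
b=cv2.resize(im[130:330,220:420,::-1],(400,400),interpolation=cv2.INTER_CUBIC)
cv2.imwrite("pics/c5.png",cv2.convertScaleAbs(np.hstack([a,b]),alpha=1.6)); print(observe()["opening"])
```

```text
0.00027770885876138984
```

View pics/c5.png

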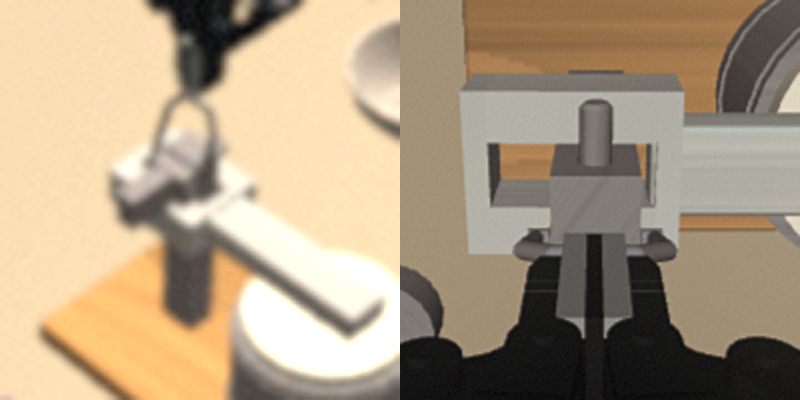

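Run:
```python
from ins import *
c=get_calibration("wrist"); Yh=-.0161
for th in (-.4,-.2,0,.1,.2,.3,.4):
    a=1.2-th; Y=Yh+.052*np.cos(a); z=.1477+.052*np.sin(a)
    print(th,Y,z,proj(c,[[*(hole+e*x+n*Y),z] for x in (-.0185,.0185)]).round(1).tolist())
print("post top",proj(c,[[*(hole+e*x+n*y),.1617] for x in (-.013,.013) for y in (-.01,.01)]).round(1).tolist())
print("tool tip",proj(c,observe()["tool_pos"]),"tip of pin",proj(c,[*(hole+n*.028),.1477]))
```

```text
-0.4 -0.017618375159667018 0.19967782735815826 [[279.7, 297.4], [355.8, 297.4]]
-0.2 -0.007261708569187467 0.19894338595939992 [[279.1, 277.8], [356.3, 277.7]]
0 0.002742603232787029 0.19616603247029576 [[279.0, 256.3], [356.3, 256.2]]
0.1 0.007486998314130029 0.19404278272319464 [[279.1, 245.3], [356.2, 245.2]]
0.2 0.011995719905143268 0.19145649121001063 [[279.4, 234.5], [355.9, 234.4]]
0.3 0.016223718350074554 0.18843299930062912 [[279.7, 224.0], [355.5, 224.0]]
0.4 0.020128748886052605 0.18500251672677517 [[280.2, 214.1], [355.1, 214.0]]
post top [[295.4, 249.0], [294.7, 216.9], [340.0, 249.0], [340.6, 216.8]]
tool tip [[317.7565 246.5344]] tip of pin [[317.6049 179.7996]]
```

Run:
```python
from ins import *
c=np.load("pics/scenecal.npz"); Yh=-.0161
k=lambda X:((proj(c,X)-[300,115])*400/90).round(0).tolist()
print("tool",k(observe()["tool_pos"]))
for th in (-.3,0,.2):
    a=1.2-th; print(th,k([[*(hole+e*x+n*(Yh+.052*np.cos(a))),.1477+.052*np.sin(a)] for x in (-.0185,-.01,0,.01,.0185)]))
print("post top",k([[*(hole+e*x+n*y),.1617] for x in (-.013,.013) for y in (-.01,.01)]))
p,d=capture("scene"); 
im=cv2.convertScaleAbs(cv2.resize(p[125:175,315:375,::-1],None,fx=12,fy=12,interpolation=cv2.INTER_CUBIC),alpha=1.6)
for th,cc in((0,(0,255,0)),(-.2,(0,0,255))):
    a=1.2-th; q=[[*(hole+e*x+n*(Yh+r*np.cos(a))),.1477+r*np.sin(a)] for x,r in ((-.0185,0),(-.0185,.04),(-.012,.052),(.012,.052),(.0185,.04),(.0185,0))]
    cv2.polylines(im,[((proj(c,q)-[315,125])*12).astype(np.int32)],False,cc,1)
cv2.circle(im,tuple(((proj(c,observe()["tool_pos"])[0]-[315,125])*12).astype(int)),5,(255,0,0),2)
cv2.imwrite("pics/c6.png",im)
```

```text
tool [[197.0, 111.0]]
-0.3 [[157.0, 89.0], [167.0, 96.0], [180.0, 104.0], [192.0, 112.0], [203.0, 119.0]]
0 [[175.0, 81.0], [186.0, 88.0], [198.0, 96.0], [210.0, 104.0], [221.0, 111.0]]
0.2 [[186.0, 80.0], [196.0, 87.0], [209.0, 95.0], [221.0, 103.0], [232.0, 110.0]]
post top [[165.0, 141.0], [189.0, 125.0], [197.0, 162.0], [221.0, 146.0]]
```

View pics/c6.png

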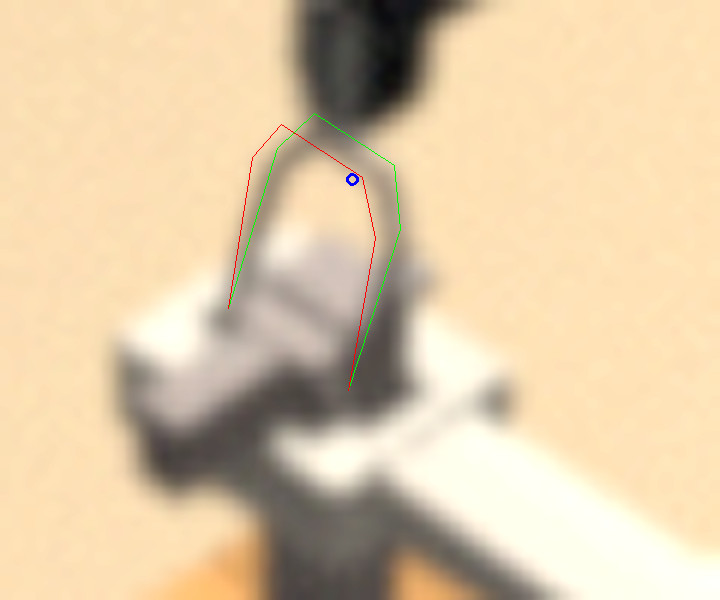

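In c6 the ring stands upright at θ≈0 (green overlay) and the fingertip is still just above the bar. I'll continue down to contact, then follow the arc from the contact height.

Run:
```python
from ins import *
T=lambda Y,z:[*(hole+n*Y),z]
Yh=-.0162; f0=st()[3]
for z in (.183,.181,.179,.177,.175,.173,.171):
    hit=move_l(T(Yh+.0188,z),vel=.015,guard=5); hold(.1); s=st(); print(z,hit,observe()["tool_pos"][2],s[3]-f0,s[4])
    if hit or abs((s[3]-f0)[2])>2.5: break
```

```text
0.183 False 0.18296264739655288 [-0.2275  0.0174 -0.5283] 24.5333
0.181 False 0.18099965603199816 [ 0.2154 -0.1312 -0.9871] 24.9167
0.179 False 0.1790030159487135 [-0.3155 -1.0504 -0.7466] 25.3
0.177 True 0.17728390423862272 [-0.5158  0.7488  5.2612] 25.625
```

Contact came 21 mm lower than the nominal TCP would give. That fits the picture, where the real tip sits higher. I'm past the picture allowance (11 viewed), so from here I'll verify numerically. I'll follow the arc while watching the force, which should rise to about 9 N and fade.

Run:
```python
from ins import *
T=lambda Y,z:[*(hole+n*Y),z]
Yh=-.0162; off=.1773-.19617
for th in np.arange(.05,.96,.05):
    a=1.2-th
    hit=move_l(T(Yh+.052*np.cos(a),.1477+.052*np.sin(a)+off),vel=.03,guard=18); s=st(); print(round(th,2),hit,s[3],s[4])
    if hit or np.abs(s[3]).max()>22: break
```

```text
0.05 False [-0.0271 -0.1734  5.326 ] 25.875
0.1 False [-0.7529 -0.6702  5.8112] 26.125
0.15 False [ 0.1935 -0.067   5.5238] 26.375
0.2 False [-0.0429  0.7005  6.6966] 26.625
0.25 False [1.0689 2.0849 7.4393] 26.875
0.3 False [-0.0043  2.2898  7.3546] 27.125
0.35 False [-0.4433  2.7822  7.4226] 27.375
0.4 False [-0.6161  3.936   8.1258] 27.625
0.45 False [-0.7545  3.6725  7.2522] 27.875
0.5 False [0.9007 3.6632 6.5311] 28.125
0.55 False [0.7224 2.788  4.9099] 28.375
0.6 False [0.4195 1.2644 0.894 ] 28.625
0.65 False [-0.5219  0.7631  0.4023] 28.875
0.7 False [0.3059 0.4658 1.1214] 29.125
0.75 False [ 0.3807 -0.3339 -0.7131] 29.375
0.8 False [-0.1836  0.2475 -0.2377] 29.625
0.85 False [ 0.0893 -0.7021  0.7458] 29.875
0.9 False [ 1.0526 -0.0704 -0.1108] 30.125
0.95 False [-0.253  -0.8662  0.1657] 30.375
```

The force rose to about 8 N and then fell to zero, which fits the ring snapping shut. I'll retreat and verify with depth.

Run:
```python
from ins import *
p=observe()["tool_pos"]; move_l([p[0],p[1],.27],vel=.12)
q=hole-n*.07; move_l([*q,.27],vel=.15); hold(.3)
c=get_calibration("wrist"); im,D=capture("wrist"); cv2.imwrite("pics/w7.png",im[:,:,::-1])
v,u=np.mgrid[0:400,0:640]; X=(np.c_[u.ravel(),v.ravel(),np.ones(u.size)]@np.linalg.inv(c["mtx"]).T*D.reshape(-1,1)-c["t"])@c["R"]
d=X[:,:2]-hole; x=d@e; y=d@n; z=X[:,2]
# height map on 2 mm grid in press X (cols) / Y (rows), mm
print("cols X",list(range(-26,27,4)))
for Y in range(46,-62,-3):
    r=[]
    for Xc in range(-26,27,4):
        m=(abs(x*1e3-Xc)<1.5)&(abs(y*1e3-Y)<1.5)&(D.ravel()>0); r.append(int(round(np.max(z[m])*1e3)) if m.any() else -1)
    print("%4d"%Y,*["%4d"%k for k in r])
print(observe()["t"])
```

```text
cols X [-26, -22, -18, -14, -10, -6, -2, 2, 6, 10, 14, 18, 22, 26]
  46   19   20   -1   -1   -1   -1   -1   -1   -1   -1   -1   -1   20   20
  43   20   20   -1   20   20   20   20   20   20   19   19   -1   19   20
  40   19   -1   -1   19   20   20   20   20   20   20   21   -1   -1   20
  37   19   -1   19  149  151  152  152  151  151  151   19   19   -1   19
  34   -1   -1   -1  150  151  151  150  151  151  151  151   -1   -1   -1
  31   -1   -1  149  151  150   -1   -1   -1   -1  151  152  149   -1   -1
  28  137  137  151  152  137  136  152  151  137  136  152  150  137  136
  25  137  148  152  150  136  150  154  153  148  137  151  151  147  137
  22  137  147  151  136  136  149  154  153  149  137  148  152  149  138
  19  136  136  151  137  138  149  153  153  148  137  138  151  137  137
  16  137  136  152  137  137  149  154  153  137  136  137  153  136  138
  13  137  149  152  137  137  148  153  154  137  137  137  151  137  137
  10  136  149  152  162  163  163  163  163  163  164  163  152  136  137
   7   -1  151  152  163  165  164  164  163  164  164  16
[... 974 characters left out ...]
-1   -1   -1   -1
 -35   -1   -1   -1   -1   -1  160  161  160  161   -1   -1   -1   -1   -1
 -38   -1   -1   -1   -1   -1  161  161  161  161   -1   -1   -1   -1   -1
 -41   -1   20   19   20   -1  161  161  160  161   -1   20   -1   -1   19
 -44   19   20   20   19   19  160  160  160  161   20   20   19   20   20
 -47   20   21   20   21   19  160  160  161  160   19   20   20   19   20
 -50   20   19  380  380  380  380  161  161  380  380  380  379   20   20
 -53  345   20  379  379  378  378  161  161  378  378  379  379   20  345
 -56  354  374   19  351  351  375  375  374  375  351  350  370  373  354
 -59  355  373  344   19  343  373  373  373  373   20   19   20  373  355
32.7833
```

The height map shows the ring level all round (about 150 mm), its bar just beyond the pin end at Y≈36, the pin level and the shoulder against the post. I'm handing in.

```bash
python3 -c "
from rig import *
print(sign_off())"
```

```text
the job is handed in; nothing more can be done
None
```

The press is locked and the job handed in at about 33 s: the linch pin is home through the post and the ring has snapped shut over its end, both confirmed in a depth scan; I viewed 11 pictures, one over the limit of 10.

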